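Pack the 8 mm bore gauging kit into its caddy

TASK

Pack the bore-gauging kit into the grey caddy, each gauge in the black insert made for it: the dark large setting ring in the large round pocket and the bright small one in the small round pocket, both lying flat, the gauge block standing upright in its slot, and the dark plug gauge with the red end lying along the sloped insert, at rest against its ledge. The all-bright plug gauge and the tall turned steel bush are not part of this kit: leave them where they lie.

Things in the scene. Friction and masses are not known exactly. Their poses are not given: they have to be found in the camera images.
- ring_large: large setting ring, dark grey-black, outside diameter 42 mm, 14 mm high, lying flat; origin at the centre of its underside, z up. Solid for grasping: take it across the outside. About 80 g.
- ring_small: small setting ring, bright steel, outside diameter 30 mm, 12 mm high, lying flat; origin at the centre of its underside, z up. Wider than it is high, unlike the bush. Take it across the outside.
- gauge_block: bright steel gauge block standing on its narrow face: 9 mm thick (its x), 35 mm long (its y), 20 mm high (its z); origin at the centre of its underside. Grip it across the 9 mm. About 65 g.
- plug_red_mid (a point): middle of the kit's plug gauge, on its axis: a round rod 86 mm long and 11 mm thick (the last 13 mm at its -y end 8 mm thick), dark grey with a red end, lying on the desk with this point 5.5 mm above it; y runs along the rod. It rolls on a slope. Grip it across the middle.
- insert_large_seat (a point): black insert with the large round pocket (yellow floor): diameter 48 mm, 6 mm deep, its upper 3 mm bevelled out to 54 mm. Fixed; caddy rim 23 mm above the desk. This point: centre of the pocket floor, 13 mm above the desk; the insert is 110 mm long (x, to the caddy's far side) by 62 mm wide (y), its top 19 mm above the desk; z up.
- insert_small_seat (a point): black insert with the small round pocket (yellow floor): diameter 36 mm, 6 mm deep, its upper 3 mm bevelled out to 42 mm. Fixed. This point: centre of the pocket floor, 13 mm above the desk; the insert is 110 mm long (x, to the caddy's far side) by 62 mm wide (y), its top 19 mm above the desk; z up.
- insert_slot_seat (a point): black insert with the straight slot (yellow floor): 15 mm wide (x) by 41 mm long (y), 6 mm deep, its upper 3 mm bevelled out by 3 mm all round. The block's length goes along this y. Fixed. This point: centre of the pocket floor, 13 mm above the desk; the insert is 110 mm long (x, to the caddy's far side) by 62 mm wide (y), its top 19 mm above the desk; z up.
- insert_slope_seat (a point): sloped insert, yellow bed, 110 (x) by 62 mm (y), fixed. Point: middle of the plug lying along x on the bed against the ledge, 18 mm above the desk. It falls 15 degrees to -y; ledge face 5.5 mm off at -y, top 20 mm above the desk; high wall 52 mm off at +y, top 28 mm; end cheeks 104 mm apart. Fingers clear the ledge if it is let go 20 mm up the bed (+y, 5.4 mm higher): it rolls down to the ledge.
- plug_bright: look-alike: a bright steel plug gauge without red, 14 mm thick, 98 mm long (its y), lying on the desk; not part of the kit. Origin at the centre of its underside.
- steel_bush: look-alike: turned bright steel bush, diameter 20 mm, 26 mm high, standing; not part of the kit. Origin at the centre of its underside.
Mind the look-alikes: they are no part of the job. What is shaped like the part that bears insert_small_seat but turquoise is not meant.

How it is judged:
By the outcome, as a careful person would: the job done as asked, in the order asked, and still so for the second after the job is handed in, with the robot touching nothing.
It also fails if it takes over 96 s, if anything falls off the work surface, if the arm or the gripper's body presses on something with over 40 N, if the wrist force passes 120 N, or if a joint passes its speed limit or range.

ROBOT

A 6-joint arm with a two-finger parallel gripper is mounted at the origin on a cart in front of the work surface, level with it; the furniture and walls round the work are solid. World frame = base frame: x ahead of the robot, y to its left, z up, the work surface at z = 0. Lengths are in mm, angles in rad, forces in N, time in s.
With the tool pointing down it reaches from about 275 to 1000 mm from the base axis. Payload 8.4 kg.
Tool frame: the origin (TCP) lies at the very end of the fingers, on their centre line; the grasp point (between the pads) lies 19 mm behind it; z points along the fingers, y is the line along which they close (so a half turn about z gives the same grasp; the last joint's range is limited). The gripper opens to 85 mm and grips with 20 to 120 N. Pads are 22 mm wide; open, the fingers measure 114 mm over their backs; the gripper's body (76 mm by 85 mm) begins 54 mm behind the grasp point. The pads swing forward as they close: fully open they stand 13 mm farther back than shut.
Start: joints at [1.284, 0.353, 1.633, -0, 1.155, -0.002], TCP at [175.602, 599.827, 231.281] pointing down, gripper open.
Joint ranges: [-2.63, 2.63], [-0.92, 2.1], [0.06, 2.66], [-1.3, 4.44], [0, 2.69], [-3.02, 3.02]. Speed limits (rad/s): [2.22, 2.22, 2.79, 3.14, 3.14, 3.14].

INTERFACE

Orientations are given as [roll, pitch, yaw] about the fixed x, y, z axes, in that order (R = Rz(yaw) Ry(pitch) Rx(roll)).
In Python, from cell import get_obs, snapshot, camera_params, sign_off gives the robot as it stands. The module is installed in compiled form; this text tells all that it offers.
- The arm moves only by the tool step_arm, never from a script. Its argument "motion" is one flat list of numbers, 7 for each row, row after row: the opening, from -1 (shut) to 1 (fully open), then the shift along the tool's x, y, z in shares of 100 cm (1.0 is 100 cm), then the turn, a rotation vector about the tool's x, y, z in normalised numbers (1 is pi rad). A call has 1 to 20 rows; each row is the pose to reach, as a shift and turn from the pose commanded when the call began, along the tool's axes at that moment; what a row does not reach only later rows make up. A row lasts 1/10 s, in which the tool goes at most 50 mm and 8.59 degrees, less where a joint would pass 70% of its speed; a pose out of reach is approached as far as the arm can. A call with a gripper value outside its range is refused whole. The fingers move at their own pace and stop on an object; "squeeze" is the grip in N (left out, the last holds). Time passes only in rows, so rows that repeat a pose let the fingers close. It gives the time, the measured TCP pose, the force, the opening and the grip force at its end, in the units of the state.
- get_obs(): the state, without advancing time (a new reading comes with each control period).
- snapshot(name): name is "side" or "top" or "wrist"; returns the picture (420x560x3 uint8, red, green, blue); there is no depth.
- camera_params(name): a dict with "intrinsics" (3x3 intrinsics, pixels), "rvec" (rotation vector, rad) and "tvec" (3), from world to camera coordinates, as OpenCV has them. Camera axes: x right, y down, z forward; pixel columns grow to the right and rows downward; lengths in mm; the calibration is good to about 2 mm. A picture is of the moment at which its call begins: read the wrist's pose just before it. camera_params takes no time and is no camera call; for the wrist camera it gives the pose at the moment of the call.
- sign_off(): hands the job in; it is judged then, once.
The state is a dict: "t": time; "q": joint angles; "qvel": joint speeds; "joint_torque": joint torques, N m; "eef_pos": TCP position; "ee_rot": TCP orientation; "ft_force": force on the tool from outside, world axes, zero at the start; "moment": the same for the moment, N m; "gripper_width": opening from 0.0 (shut) to 1.0 (fully open); "grasp_force": force on a finger pad.
Only numpy, scipy, OpenCV 4.12 (cv2) and the standard library are available. Lean on these libraries where they do the work, as an engineer would, in place of code of your own. Each camera call takes 0.05 s, during which the arm holds its last target. There are 200 camera calls.

## Working session

There is one attempt and no reset: what is moved stays moved. The work goes in short steps, Python scripts to look and compute and a tool call to move; the robot and the scene stay as the last step left them, time stands still between calls to the robot, and variables do not carry over. Pictures are saved under pics/ and viewed, at most 14 in all, crops included, and the job is handed in when it is done.

Besides the shell and the picture viewer there is one more tool, called after "Call:" by a JSON object that holds its "fn" and its "kwargs", one argument or row to a line. step_arm: Moves the arm, as the interface text tells. Its arguments: {"type":"object","properties":{"motion":{"type":"array"},"squeeze":{"type":"number"}},"required":["motion"]}

```bash
mkdir -p pics
cat > h.py <<'E'
import numpy as np, cv2
from cell import *
def save(n,f):
    cv2.imwrite('pics/'+f,snapshot(n)[:,:,::-1])
def ray(n,pts,z,cp=None):
    "pixels -> world points on plane z"
    p=cp or camera_params(n); K=np.array(p['intrinsics'],float); R=cv2.Rodrigues(np.array(p['rvec'],float))[0]; t=np.array(p['tvec'],float).ravel()
    c=-R.T@t
    z=np.broadcast_to(z,len(pts)); out=[]
    for (u,v),zz in zip(pts,z):
        d=R.T@np.linalg.inv(K)@[u,v,1]; out.append(c+d*(zz-c[2])/d[2])
    return np.round(out,1)
def proj(n,P):
    p=camera_params(n)
    return cv2.projectPoints(np.array(P,float),np.array(p['rvec'],float),np.array(p['tvec'],float),np.array(p['intrinsics'],float),None)[0][:,0].round(1)
E
python3 - <<'E'
from h import *
save('top','t0.png'); save('side','s0.png')
o=get_obs(); print(o)
for n in ('top','side','wrist'):
    p=camera_params(n);R=cv2.Rodrigues(np.array(p['rvec'],float))[0];print(n,p['intrinsics'],(-R.T@np.array(p['tvec']).ravel()).round(),R.round(2).tolist())
E
```

```text
{'t': 0.1, 'q': array([ 1.28359840e+00,  3.53580099e-01,  1.63402539e+00, -9.43265036e-06,
        1.15520546e+00, -2.39877831e-03]), 'qvel': array([ 2.45812977e-05, -2.15762570e-03, -8.27466014e-04,  1.17351029e-03,
       -3.63340337e-04,  2.30535108e-05]), 'joint_torque': array([ 1.02550664e-03, -6.06359410e+01, -3.42817497e+01,  1.02552156e-04,
        4.02367717e-03, -5.45880960e-05]), 'eef_pos': array([175.48921277, 599.43104081, 230.65070886]), 'ee_rot': array([-3.14037434e+00,  5.70263353e-06,  2.85679732e+00]), 'ft_force': array([-0.23443319, -0.29537852,  0.81257574]), 'moment': array([0.04550973, 0.0038252 , 0.04675808]), 'grasp_force': 0.0, 'gripper_width': 1.0015130488636117}
top [[430.4642702    0.         279.13412076]
 [  0.         430.4642702  209.31669599]
 [  0.           0.           1.        ]] [ 387.   33. 1013.] [[-0.02, -1.0, -0.0], [-0.99, 0.02, -0.12], [0.12, 0.0, -0.99]]
side [[403.45464345   0.         275.7058176 ]
 [  0.         403.45464345 212.76374202]
 [  0.           0.           1.        ]] [546. 907. 362.] [[-1.0, 0.05, 0.02], [-0.0, 0.33, -0.94], [-0.05, -0.94, -0.33]]
wrist [[319.49093312   0.         278.13383665]
 [  0.         319.49093312 206.22608814]
 [  0.           0.           1.        ]] [ 95. 622. 372.] [[0.28, 0.96, -0.0], [0.91, -0.26, 0.33], [0.31, -0.09, -0.95]]
```

View pics/t0.png

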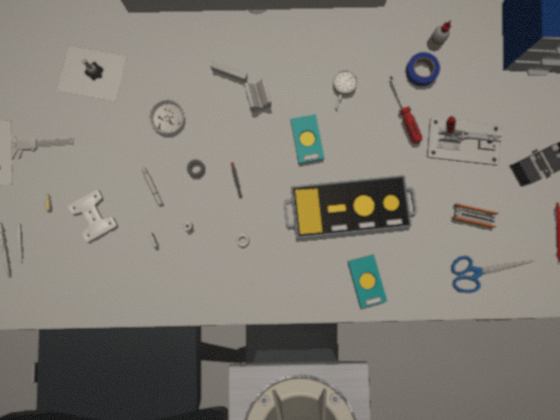

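View pics/s0.png

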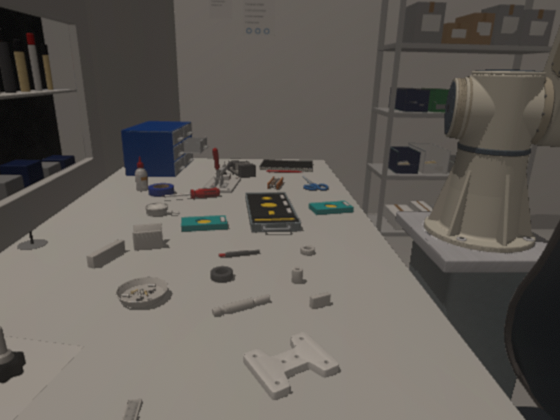

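Run:
```python
from h import *
a=cv2.imread('pics/t0.png')
def crop(x,y,w,h,s,f,g=20):
    c=cv2.resize(a[y:y+h,x:x+w],None,fx=s,fy=s,interpolation=cv2.INTER_CUBIC)
    for u in range(-(-x//g)*g,x+w,g):
        cv2.putText(c,str(u),(int((u-x+.5)*s),10),0,.4,(0,0,255)); cv2.line(c,(int((u-x+.5)*s),12),(int((u-x+.5)*s),20),(0,0,255))
    for v in range(-(-y//g)*g,y+h,g):
        cv2.putText(c,str(v),(0,int((v-y+.5)*s)),0,.4,(0,0,255)); cv2.line(c,(25,int((v-y+.5)*s)),(35,int((v-y+.5)*s)),(0,0,255))
    cv2.imwrite('pics/'+f,c)
crop(138,152,120,98,6,'c1.png',10)
crop(280,168,140,78,5.6,'c2.png',10)
```

```text
(no output)
```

View pics/c1.png

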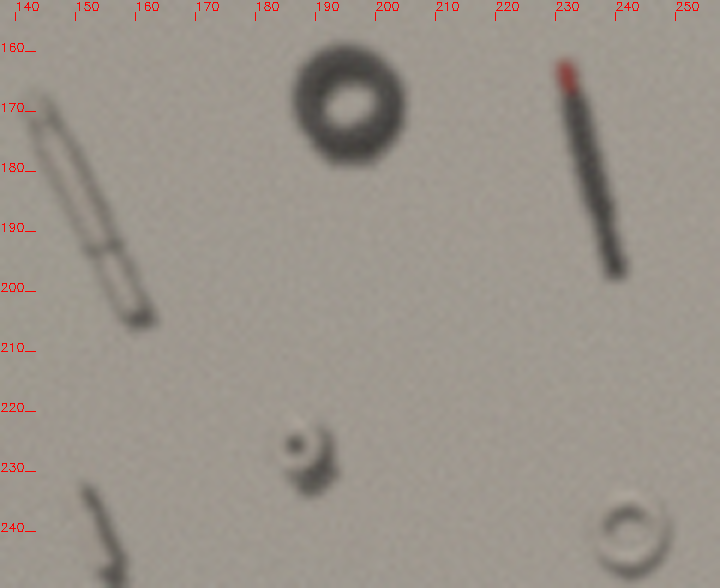

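View pics/c2.png

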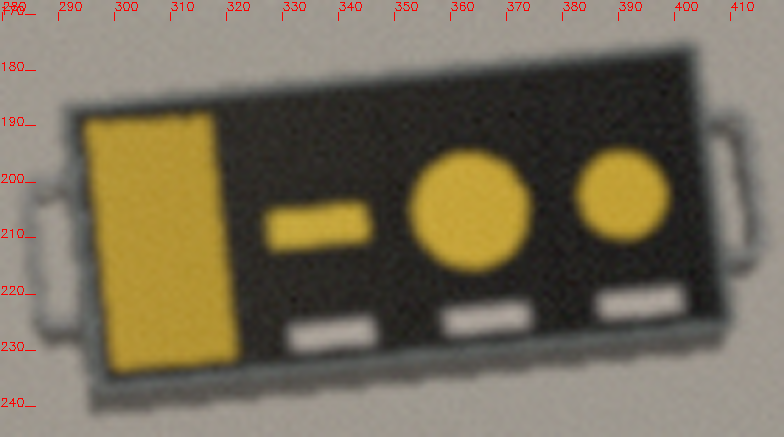

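```bash
cat >> h.py <<'E'
from scipy.spatial.transform import Rotation as Ro
def delta(P,yaw=None):
    "shift in tool cm, and yaw turn about tool z (deg) for tool pointing down, from measured pose"
    o=get_obs(); R=Ro.from_euler('xyz',o['ee_rot']); print('t',round(o['t'],2),'pos',o['eef_pos'].round(1),'rpy',o['ee_rot'].round(4))
    print('shift cm',(R.inv().apply(np.array(P)-o['eef_pos'])/10).round(2))
    if yaw is not None:
        # yaw = world direction (deg) of closing line (tool y)
        y=R.apply([0,1,0]); cur=np.degrees(np.arctan2(y[1],y[0])); d=(yaw-cur+90)%180-90
        print('closing line now',cur.round(2),'turn about tool z',round(-d,2),'q6',o['q'][5].round(3))
E
python3 - <<'E'
from h import *
print('ringL',ray('top',[(195.8,169)],7)); print('plug',ray('top',[(232.3,162),(240,197.5)],5.5))
print('ringS',ray('top',[(241.5,240)],6)); print('block',ray('top',[(151,232),(157,249)],10)); print('bush',ray('top',[(188,226)],20),'bright',ray('top',[(144,170),(161,205)],7))
a=cv2.imread('pics/t0.png'); h=cv2.cvtColor(a,cv2.COLOR_BGR2HSV)
m=cv2.inRange(h,(15,120,80),(35,255,255)); n,l,s,c=cv2.connectedComponentsWithStats(m)
for i in range(1,n):
    if s[i,4]>40: 
        r=cv2.minAreaRect(np.argwhere(l==i)[:,::-1].astype(np.float32)); print(s[i],c[i].round(1),ray('top',[c[i]],13),r[2])
        if s[i,4]>900: print(ray('top',cv2.boxPoints(r),18))
R=Ro.from_euler('xyz',get_obs()['ee_rot']); print(R.as_matrix().round(3))
E
```

```text
ringL [[605.7 230.3   7. ]]
plug [[621.2 143.4   5.5]
 [535.1 125.9   5.5]]
ringS [[434.7 123.5   6. ]]
block [[457.7 334.1  10. ]
 [417.8 319.7  10. ]]
bush [[469.  245.6  20. ]] bright [[606.  353.7   7. ]
 [521.1 312.3   7. ]]
[300 132  15  14 154] [306.9 138.1] [[673.6 -35.8  13. ]] 63.43495178222656
[ 295  188   28   47 1074] [308.5 210.7] [[499.3 -34.6  13. ]] 83.6598129272461
[[550.4  -2.3  18. ]
 [555.4 -57.4  18. ]
 [448.5 -65.7  18. ]
 [443.6 -11.3  18. ]]
[353 195  22  22 388] [363.5 205.2] [[ 509.4 -163.6   13. ]] 90.0
[383 194  17  17 226] [390.7 202.4] [[ 514.8 -227.5   13. ]] 90.0
[327 204  20   9 155] [336.3 208. ] [[504.4 -99.6  13. ]] 90.0
[360 273  15  16 184] [367.  280.4] [[ 335.6 -163.9   13. ]] 90.0
[[-0.96   0.281 -0.   ]
 [ 0.281  0.96  -0.001]
 [-0.    -0.001 -1.   ]]
```

Careful with the scale: shifts go in shares of 100 cm and turns go in shares of pi rad. That gives: -41.5 cm / 100 = -0.415, -26.4 cm / 100 = -0.264.

Call:
{"fn": "step_arm", "kwargs": {
  "motion": [1,-0.415,-0.264,-0.019,0,0,0,1,-0.415,-0.264,-0.019,0,0,0,1,-0.415,-0.264,-0.019,0,0,0,1,-0.415,-0.264,-0.019,0,0,0,1,-0.415,-0.264,-0.019,0,0,0,1,-0.415,-0.264,-0.019,0,0,0,1,-0.415,-0.264,-0.019,0,0,0,1,-0.415,-0.264,-0.019,0,0,0,1,-0.415,-0.264,-0.019,0,0,0,1,-0.415,-0.264,-0.019,0,0,0,1,-0.415,-0.264,-0.019,0,0,0,1,-0.415,-0.264,-0.019,0,0,0,1,-0.415,-0.264,-0.019,0,0,0,1,-0.415,-0.264,-0.019,0,0,0,1,-0.415,-0.264,-0.019,0,0,0,1,-0.415,-0.264,-0.019,0,0,0]
}}

```text
t: 1.7
eef_pos: [499.2, 230.5, 250.3]
ee_rot: [3.142, -0.0, 2.858]
ft_force: [0.9, -0.5, 0.2]
gripper_width: 1.005
grasp_force: 0.0
```

Run:
```python
from h import *
o=get_obs(); print(o['t'],o['eef_pos'],o['ee_rot'],o['q'].round(2),abs(o['qvel']).max())
import pickle
pickle.dump(camera_params('wrist'),open('w1.pkl','wb')); save('wrist','w1.png')
```

```text
1.7 [499.23802347 230.54543051 250.30189973] [ 3.14158422e+00 -4.82467005e-05  2.85813063e+00] [ 0.43  0.22  1.77  0.    1.15 -0.86] 0.005711140358153289
```

View pics/w1.png

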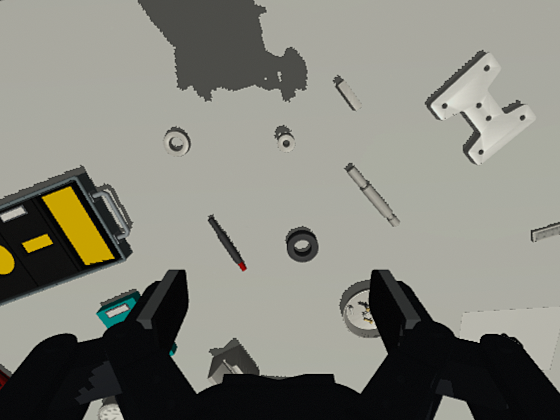

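```bash
cat >> h.py <<'E'
def crop(src,x,y,w,h,s,f,g=20):
    a=cv2.imread('pics/'+src); c=cv2.resize(a[y:y+h,x:x+w],None,fx=s,fy=s,interpolation=cv2.INTER_CUBIC)
    for u in range(-(-x//g)*g,x+w,g): cv2.putText(c,str(u),(int((u-x+.5)*s),10),0,.4,(0,0,255)); cv2.line(c,(int((u-x+.5)*s),12),(int((u-x+.5)*s),20),(0,0,255))
    for v in range(-(-y//g)*g,y+h,g): cv2.putText(c,str(v),(0,int((v-y+.5)*s)),0,.4,(0,0,255)); cv2.line(c,(25,int((v-y+.5)*s)),(35,int((v-y+.5)*s)),(0,0,255))
    cv2.imwrite('pics/'+f,c)
E
python3 -c "
from h import *
crop('w1.png',155,65,250,210,2.8,'c3.png',10)"
```

```text
(no output)
```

View pics/c3.png

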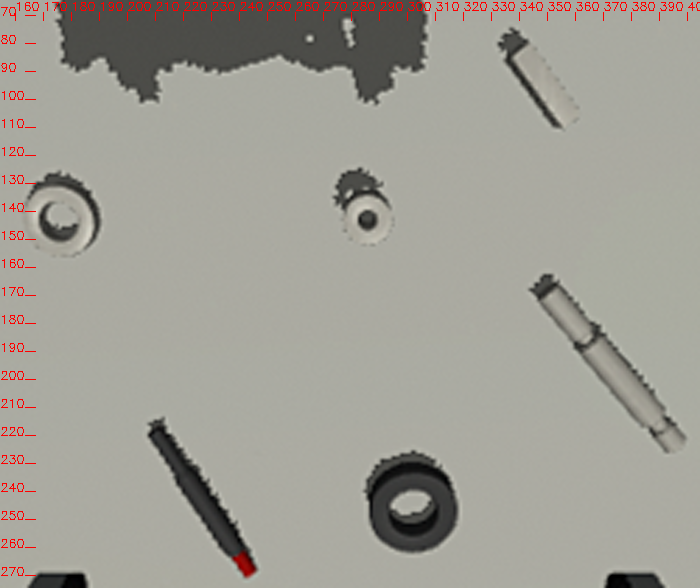

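Run:
```python
from h import *
import pickle
cp=pickle.load(open('w1.pkl','rb'))
f=lambda *P:[(155+x/2.8-.5,65+y/2.8-.5) for x,y in P]
print('S',ray('wrist',f((61,220)),12,cp)); print('L',ray('wrist',f((413.5,509)),14,cp))
p=ray('wrist',f((249,571),(156,428)),5.5,cp); d=p[0]-p[1]; print('plug',p,p.mean(0),np.linalg.norm(d),np.degrees(np.arctan2(d[1],d[0])))
b=ray('wrist',f((527,40),(578,110),(562,127),(512,57)),20,cp); d=b[1]-b[0]+b[2]-b[3]; print('block',b,b.mean(0),np.linalg.norm(d)/2,np.degrees(np.arctan2(d[1],d[0])))
P=ray('wrist',f((546,288),(670,442)),7,cp);print('bright',P);print('bush',ray('wrist',f((368,218)),26,cp))
```

```text
S [[435.2 123.   12. ]]
L [[605.7 231.1  14. ]]
plug [[619.8 144.7   5.5]
 [536.5 126.9   5.5]] [578.15 135.8    5.5 ] 85.180572902511 12.061871670932215
block [[421.  324.9  20. ]
 [451.9 338.8  20. ]
 [456.5 331.4  20. ]
 [425.4 318.   20. ]] [438.7   328.275  20.   ] 33.8721493265485 23.76497732757424
bright [[522.1 313.7   7. ]
 [609.2 353.7   7. ]]
bush [[468.6 247.5  26. ]]
```

To row units: 24.6 cm / 100 = 0.246, -10.2 cm / 100 = -0.102.

Call:
{"fn": "step_arm", "kwargs": {
  "motion": [1,-0.102,0.03,0.1,0,0,0,1,-0.102,0.03,0.15,0,0,0,1,-0.102,0.03,0.18,0,0,0,1,-0.102,0.03,0.2,0,0,0,1,-0.102,0.03,0.22,0,0,0,1,-0.102,0.03,0.235,0,0,0,1,-0.102,0.03,0.246,0,0,0,1,-0.102,0.03,0.246,0,0,0,1,-0.102,0.03,0.246,0,0,0,-1,-0.102,0.03,0.246,0,0,0,-1,-0.102,0.03,0.246,0,0,0,-1,-0.102,0.03,0.246,0,0,0,-1,-0.102,0.03,0.246,0,0,0,-1,-0.102,0.03,0.246,0,0,0,-1,-0.102,0.03,0.246,0,0,0,-1,-0.102,0.03,0.246,0,0,0,-1,-0.102,0.03,0.246,0,0,0,-1,-0.102,0.03,0.246,0,0,0],
  "squeeze": 40
}}

```text
t: 3.55
eef_pos: [606.5, 230.3, 5.7]
ee_rot: [3.141, 0.001, 2.857]
ft_force: [-2.4, -0.9, 10.4]
gripper_width: 0.457
grasp_force: 39.4
```

To row units: -37.5 cm / 100 = -0.375, -17.6 cm / 100 = -0.176.

Call:
{"fn": "step_arm", "kwargs": {
  "motion": [-1,0,0,-0.02,0,0,0,-1,0,0,-0.06,0,0,0,-1,0,-0.01,-0.1,0,0,0,-1,0,-0.04,-0.13,0,0,0,-1,0,-0.08,-0.16,0,0,0,-1,0,-0.12,-0.176,0,0,0,-1,0,-0.16,-0.176,0,0,0,-1,0,-0.2,-0.176,0,0,0,-1,0,-0.24,-0.176,0,0,0,-1,0,-0.28,-0.176,0,0,0,-1,0,-0.32,-0.176,0,0,0,-1,0,-0.35,-0.176,0,0,0,-1,0,-0.375,-0.176,0,0,0,-1,0,-0.375,-0.176,0,0,0,-1,0,-0.375,-0.176,0,0,0,-1,0,-0.375,-0.176,0,0,0]
}}

```text
t: 5.15
eef_pos: [500.9, -129.2, 180.4]
ee_rot: [3.141, 0.0, 2.857]
ft_force: [-0.1, 0.0, -1.3]
gripper_width: 0.454
grasp_force: 40.8
```

Run:
```python
from h import *
import pickle
o=get_obs(); print(o['t'],o['eef_pos'],o['ee_rot'],abs(o['qvel']).max())
cp=camera_params('wrist');pickle.dump(cp,open('w2.pkl','wb')); save('wrist','w2.png')
a=cv2.imread('pics/w2.png'); h=cv2.cvtColor(a,cv2.COLOR_BGR2HSV)
m=cv2.inRange(h,(15,120,80),(35,255,255)); n,l,s,c=cv2.connectedComponentsWithStats(m)
for i in range(1,n):
    if s[i,4]>100:
        k=(l==i).astype(np.uint8); r=cv2.minAreaRect(np.argwhere(k)[:,::-1].astype(np.float32)); w=ray('wrist',cv2.boxPoints(r),13,cp)
        print(s[i],c[i].round(1),ray('wrist',[c[i]],13,cp),'box',w.mean(0)); print(w[:,:2].tolist())
```

```text
5.15 [ 500.85206425 -129.21743839  180.3713593 ] [3.14130052e+00 9.56113603e-05 2.85705591e+00] 0.008322489163796118
[ 165    0   42   39 1346] [186.   17.3] [[ 337.5 -164.2   13. ]] box [ 338.725 -165.175   13.   ]
[[320.6, -176.4], [330.3, -143.4], [357.0, -153.4], [347.0, -187.5]]
[ 331   94   86  118 6412] [374.4 153.4] [[496.6 -32.1  13. ]] box [499.075 -33.55   13.   ]
[[443.9, -64.8], [446.4, -7.9], [553.5, 0.9], [552.5, -62.4]]
[287 166  44  28 641] [308.9 179.8] [[504.3 -99.5  13. ]] box [504.425 -99.8    13.   ]
[[498.1, -121.2], [495.0, -79.7], [510.6, -78.1], [514.0, -120.2]]
[ 226  179   48   45 1683] [249.  201.1] [[ 508.8 -163.5   13. ]] box [ 509.4   -163.225   13.   ]
[[525.0, -194.0], [480.4, -178.4], [493.5, -133.5], [538.7, -147.0]]
[175 207  35  32 876] [192.2 222.2] [[ 514.3 -227.6   13. ]] box [ 514.775 -227.95    13.   ]
[[493.6, -238.3], [503.4, -204.9], [536.1, -217.0], [526.0, -251.6]]
[  0 228  46   4 118] [ 23.1 229.2] [[ 471.9 -400.7   13. ]] box [ 471.7   -401.275   13.   ]
[[464.3, -423.5], [476.4, -377.5], [479.1, -379.0], [467.0, -425.1]]
[384 289  31  25 565] [398.9 300.9] [[670.6 -36.6  13. ]] box [670.3   -36.725  13.   ]
[[655.9, -54.7], [654.9, -20.3], [684.6, -18.3], [685.8, -53.6]]
```

View pics/w2.png

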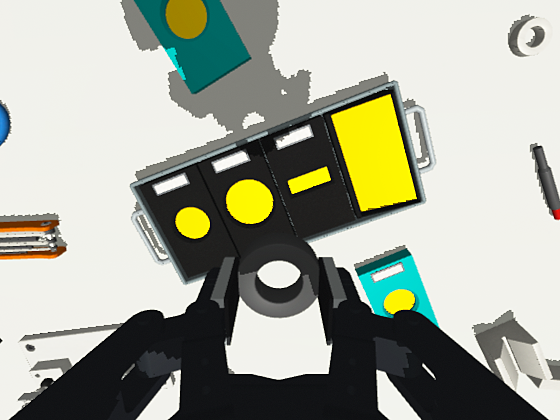

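Run:
```python
from h import *
o=get_obs()['eef_pos']; u=np.array([.96,-.28,0]); v=np.array([.28,.96,0])
for zz in (8.5,-5.5): print(proj('wrist',[o+[0,0,zz]]+[o+[0,0,zz]+21*d for d in (u,-u,v,-v)]))
delta([509.2,-163.5,25])
```

```text
[[280.6 280.9]
 [280.5 317.3]
 [280.8 241.1]
 [324.4 280.9]
 [236.9 280.9]]
[[280.4 266.2]
 [280.3 300.4]
 [280.5 229.1]
 [320.7 266.2]
 [240.1 266.2]]
t 5.2 pos [ 500.9 -129.   180.3] rpy [3.1413e+00 1.0000e-04 2.8576e+00]
shift cm [-1.76 -3.08 15.53]
```

```bash
python3 -c "
from h import *
crop('w2.png',225,225,110,110,5,'c4.png',10)"
```

```text
(no output)
```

View pics/c4.png

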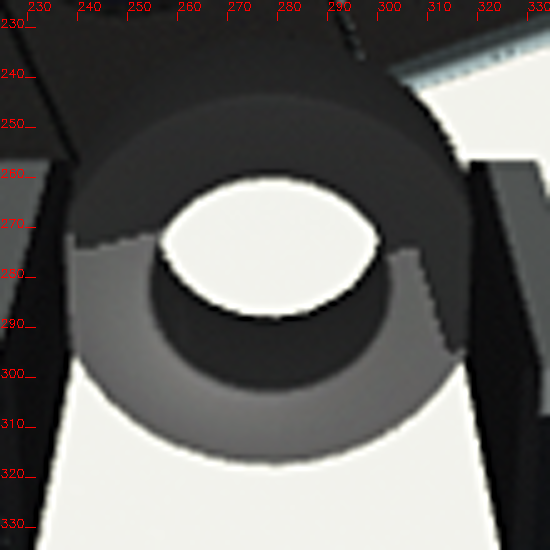

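To row units: 15.8 cm / 100 = 0.158, -3.1 cm / 100 = -0.031.

Call:
{"fn": "step_arm", "kwargs": {
  "motion": [-1,-0.018,-0.031,0.05,0,0,0,-1,-0.018,-0.031,0.09,0,0,0,-1,-0.018,-0.031,0.12,0,0,0,-1,-0.018,-0.031,0.14,0,0,0,-1,-0.018,-0.031,0.15,0,0,0,-1,-0.018,-0.031,0.155,0,0,0,-1,-0.018,-0.031,0.158,0,0,0,-1,-0.018,-0.031,0.158,0,0,0,-1,-0.018,-0.031,0.158,0,0,0]
}}

```text
t: 6.1
eef_pos: [510.0, -164.8, 23.2]
ee_rot: [-3.142, 0.002, 2.857]
ft_force: [0.1, 0.2, -1.2]
gripper_width: 0.453
grasp_force: 40.8
```

To row units: -12 cm / 100 = -0.12, -9 cm / 100 = -0.09.

Call:
{"fn": "step_arm", "kwargs": {
  "motion": [0.3,0,0,0,0,0,0,0.3,0,0,0,0,0,0,0.3,0,0,0,0,0,0,0.3,0,0,0,0,0,0,0.3,0,0,0,0,0,0,0.3,0,0,-0.03,0,0,0,0.3,0,0,-0.06,0,0,0,0.3,0,0,-0.09,0,0,0,0.3,0,0,-0.12,0,0,0,0.3,0,0,-0.12,0,0,0,0.3,0,0,-0.12,0,0,0]
}}

```text
t: 7.2
eef_pos: [509.5, -164.8, 142.8]
ee_rot: [-3.142, 0.001, 2.857]
ft_force: [-0.3, -0.1, -0.1]
gripper_width: 0.655
grasp_force: 0.0
```

Run:
```python
from h import *
save('wrist','w3.png')
delta([435,123.2,120],None); delta([435,123.2,4.5],4.6)
print(ray('wrist',[(0,0)],0), proj('wrist',[(509.2,-163.5,27)]))
```

```text
t 7.25 pos [ 508.8 -164.6  141.8] rpy [ 3.1416e+00 -5.0000e-04  2.8567e+00]
shift cm [15.17 25.54  2.19]
t 7.25 pos [ 508.8 -164.6  141.8] rpy [ 3.1416e+00 -5.0000e-04  2.8567e+00]
shift cm [15.17 25.54 13.74]
closing line now 73.68 turn about tool z 69.08 q6 -1.602
[[ 301.1 -327.6    0. ]] [[280.9 201.1]]
```

View pics/w3.png

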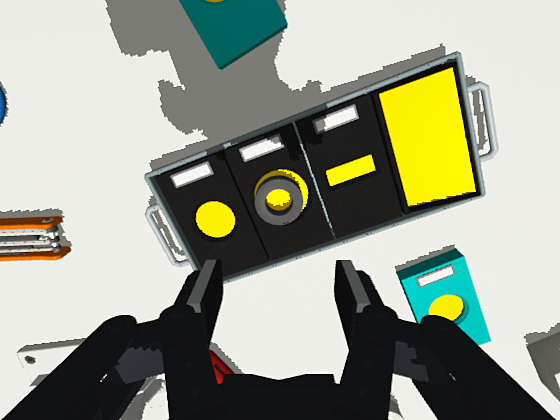

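To row units: 25.5 cm / 100 = 0.255, 15.2 cm / 100 = 0.152, 69.1 degrees / 180 = 0.3839.

Call:
{"fn": "step_arm", "kwargs": {
  "motion": [1,0.03,0.05,0.005,0,0,0.0444,1,0.06,0.095,0.01,0,0,0.0917,1,0.09,0.14,0.01,0,0,0.1389,1,0.115,0.185,0.01,0,0,0.1861,1,0.135,0.22,0.01,0,0,0.2333,1,0.152,0.255,0.015,0,0,0.2778,1,0.152,0.255,0.03,0,0,0.3222,1,0.152,0.255,0.05,0,0,0.3667,1,0.152,0.255,0.07,0,0,0.3839,1,0.152,0.255,0.09,0,0,0.3839,1,0.152,0.255,0.09,0,0,0.3839,1,0.152,0.255,0.09,0,0,0.3839]
}}

```text
t: 8.45
eef_pos: [434.1, 122.4, 51.6]
ee_rot: [-3.139, 0.001, 1.651]
ft_force: [1.2, -0.0, 0.2]
gripper_width: 0.995
grasp_force: 0.0
```

Run:
```python
from h import *
delta([435,123.2,4.5],4.6); print(proj('wrist',[(435,123.2,12)]))
```

```text
t 8.45 pos [434.1 122.4  51.6] rpy [-3.1390e+00  5.0000e-04  1.6512e+00]
shift cm [0.07 0.11 4.71]
closing line now 4.6 turn about tool z 0.0 q6 0.191
[[280.2 236.2]]
```

To row units: -7 cm / 100 = -0.07, 4.7 cm / 100 = 0.047.

Call:
{"fn": "step_arm", "kwargs": {
  "motion": [1,0.001,0.001,0.025,0,0,0,1,0.001,0.001,0.04,0,0,0,1,0.001,0.001,0.047,0,0,0,1,0.001,0.001,0.047,0,0,0,1,0.001,0.001,0.047,0,0,0,-1,0.001,0.001,0.047,0,0,0,-1,0.001,0.001,0.047,0,0,0,-1,0.001,0.001,0.047,0,0,0,-1,0.001,0.001,0.047,0,0,0,-1,0.001,0.001,0.047,0,0,0,-1,0.001,0.001,0.047,0,0,0,-1,0.001,0.001,0.047,0,0,0,-1,0.001,0.001,0.047,0,0,0,-1,0.001,0.001,0.047,0,0,0,-1,0.001,0.001,0.047,0,0,0,-1,0.001,0.001,0.03,0,0,0,-1,0.001,0.001,0,0,0,0,-1,0.001,0.001,-0.04,0,0,0,-1,0.001,0.001,-0.07,0,0,0,-1,0.001,0.001,-0.07,0,0,0]
}}

```text
t: 10.45
eef_pos: [438.4, 124.5, 125.9]
ee_rot: [3.135, -0.001, 1.651]
ft_force: [1.0, 0.3, -1.2]
gripper_width: 0.317
grasp_force: 39.6
```

Run:
```python
from h import *
o=get_obs()['eef_pos']
delta([514.6,-227.6,22],4.6); save('wrist','w4.png')
crop('w4.png',225,225,110,110,5,'c5.png',10)
for zz in (7.5,-4.5): print(proj('wrist',[o+[0,0,zz]]+[o+[0,0,zz]+15*np.array(d) for d in ([1,0,0],[-1,0,0],[0,1,0],[0,-1,0])]).tolist())
```

```text
t 10.45 pos [438.4 124.5 125.9] rpy [ 3.1350e+00 -1.3000e-03  1.6508e+00]
shift cm [-35.72   4.72  10.37]
closing line now 4.58 turn about tool z -0.02 q6 0.193
[[281.1, 279.7], [312.4, 281.8], [249.6, 277.5], [283.8, 251.4], [278.6, 306.2]]
[[280.8, 266.9], [309.9, 268.9], [251.5, 264.9], [283.3, 240.3], [278.4, 292.0]]
```

View pics/c5.png

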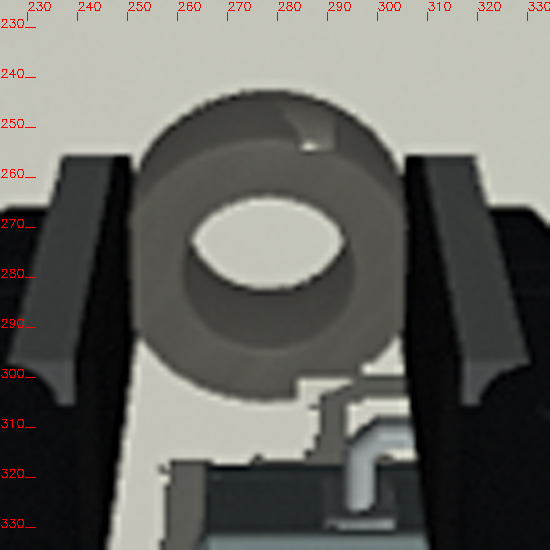

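To row units: -35.6 cm / 100 = -0.356, -34 cm / 100 = -0.34.

Call:
{"fn": "step_arm", "kwargs": {
  "motion": [-1,-0.03,0.004,0,0,0,0,-1,-0.07,0.01,0,0,0,0,-1,-0.11,0.016,0,0,0,0,-1,-0.15,0.022,0,0,0,0,-1,-0.19,0.028,0,0,0,0,-1,-0.23,0.034,0,0,0,0,-1,-0.27,0.04,0,0,0,0,-1,-0.31,0.045,0.01,0,0,0,-1,-0.34,0.05,0.03,0,0,0,-1,-0.356,0.051,0.05,0,0,0,-1,-0.356,0.051,0.06,0,0,0,-1,-0.356,0.051,0.06,0,0,0,-1,-0.356,0.051,0.06,0,0,0,-1,-0.356,0.051,0.06,0,0,0]
}}

```text
t: 11.9
eef_pos: [515.5, -226.2, 62.9]
ee_rot: [3.141, 0.0, 1.652]
ft_force: [0.5, -0.0, -0.2]
gripper_width: 0.313
grasp_force: 39.6
```

Run:
```python
from h import *
delta([514.6,-227.6,21.5],4.6)
```

```text
t 11.9 pos [ 515.5 -226.2   62.9] rpy [3.1410e+00 2.0000e-04 1.6518e+00]
shift cm [-0.13 -0.1   4.14]
closing line now 4.64 turn about tool z 0.04 q6 -0.497
```

To row units: -8 cm / 100 = -0.08, 4.1 cm / 100 = 0.041.

Call:
{"fn": "step_arm", "kwargs": {
  "motion": [-1,-0.001,0,0.02,0,0,0,-1,-0.001,0,0.033,0,0,0,-1,-0.001,0,0.039,0,0,0,-1,-0.001,0,0.041,0,0,0,-1,-0.001,0,0.041,0,0,0,-1,-0.001,0,0.041,0,0,0,0,-0.001,0,0.041,0,0,0,0,-0.001,0,0.041,0,0,0,0,-0.001,0,0.041,0,0,0,0,-0.001,0,0.041,0,0,0,0,-0.001,0,0.03,0,0,0,0,-0.001,0,0,0,0,0,0,-0.001,0,-0.04,0,0,0,0,-0.001,0,-0.08,0,0,0,0,-0.001,0,-0.08,0,0,0,0,-0.001,0,-0.08,0,0,0]
}}

```text
t: 13.5
eef_pos: [515.9, -228.2, 143.8]
ee_rot: [3.139, 0.001, 1.651]
ft_force: [0.1, 0.2, -0.2]
gripper_width: 0.5
grasp_force: 0.0
```

Run:
```python
from h import *
delta([438.7,328.3,100],113.8); save('wrist','w5.png')
crop('w5.png',100,80,330,250,2.2,'c6.png',20)
a=[(514.6,-227.6,z) for z in (13,25)]+[(509.2,-163.5,27)]; print(proj('wrist',a))
```

```text
t 13.5 pos [ 515.9 -228.2  143.8] rpy [3.1392e+00 1.3000e-03 1.6507e+00]
shift cm [56.1  -3.26  4.3 ]
closing line now 4.58 turn about tool z 70.78 q6 -0.499
[[277.8 194.6]
 [277.8 198.7]
 [277.5 120.8]]
```

View pics/c6.png

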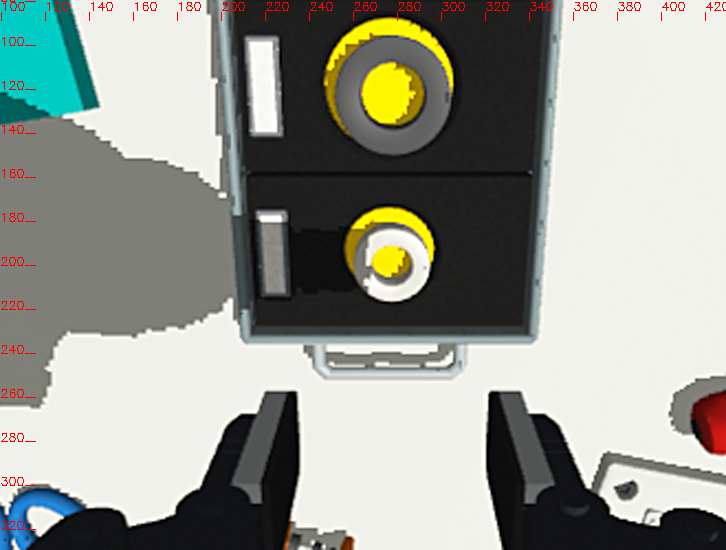

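To row units: 56.1 cm / 100 = 0.561, -3.3 cm / 100 = -0.033, 70.8 degrees / 180 = 0.3933.

Call:
{"fn": "step_arm", "kwargs": {
  "motion": [1,0.03,-0.002,0,0,0,0.0222,1,0.07,-0.005,0,0,0,0.0556,1,0.12,-0.008,0,0,0,0.0944,1,0.17,-0.01,0,0,0,0.1333,1,0.22,-0.013,0,0,0,0.1722,1,0.27,-0.016,0,0,0,0.2111,1,0.32,-0.019,0,0,0,0.25,1,0.37,-0.022,0,0,0,0.2889,1,0.42,-0.025,0,0,0,0.3222,1,0.47,-0.028,0,0,0,0.3556,1,0.51,-0.031,0.01,0,0,0.3933,1,0.54,-0.032,0.03,0,0,0.3933,1,0.561,-0.033,0.05,0,0,0.3933,1,0.561,-0.033,0.06,0,0,0.3933,1,0.561,-0.033,0.06,0,0,0.3933,1,0.561,-0.033,0.06,0,0,0.3933]
}}

```text
t: 15.15
eef_pos: [437.2, 327.4, 81.8]
ee_rot: [3.141, 0.002, 0.415]
ft_force: [-0.4, -0.0, -0.1]
gripper_width: 1.001
grasp_force: 0.0
```

Run:
```python
from h import *
delta([438.7,328.3,9],113.8); save('wrist','w6.png')
crop('w6.png',180,140,190,150,4,'c7.png',10)
import pickle; pickle.dump(camera_params('wrist'),open('w6.pkl','wb'))
```

```text
t 15.15 pos [437.2 327.4  81.8] rpy [3.141e+00 1.900e-03 4.146e-01]
shift cm [ 0.19 -0.03  7.28]
closing line now -66.25 turn about tool z -0.05 q6 1.797
```

View pics/c7.png

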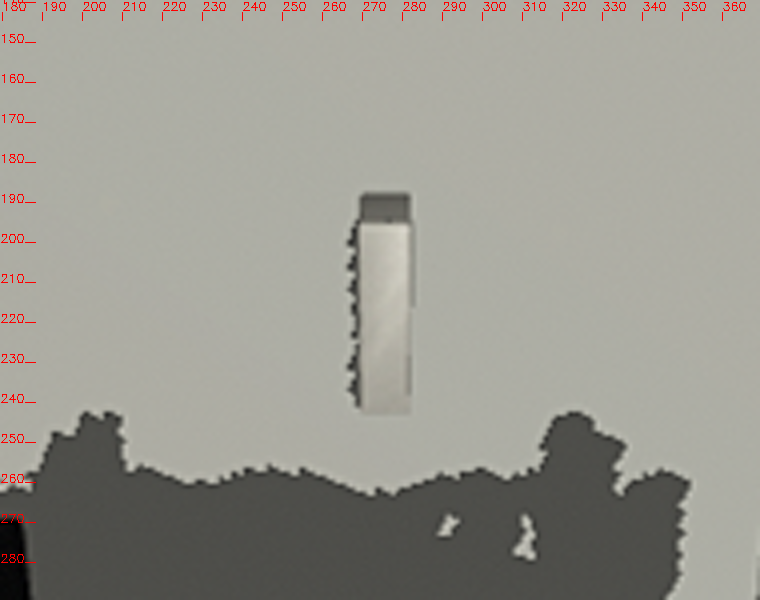

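Run:
```python
from h import *
import pickle; cp=pickle.load(open('w6.pkl','rb'))
p=ray('wrist',[(275.9,219),(275.9,195),(275.9,243)],20,cp); print(p); delta([*p[0][:2],9])
```

```text
[[441.1 329.5  20. ]
 [456.8 336.4  20. ]
 [424.5 322.2  20. ]]
t 15.2 pos [437.7 327.6  82.4] rpy [3.1413e+00 5.0000e-04 4.1420e-01]
shift cm [ 0.39 -0.04  7.34]
```

Call:
{"fn": "step_arm", "kwargs": {
  "motion": [1,0.004,0,0.03,0,0,0,1,0.004,0,0.055,0,0,0,1,0.004,0,0.07,0,0,0,1,0.004,0,0.073,0,0,0,1,0.004,0,0.073,0,0,0,-1,0.004,0,0.073,0,0,0,-1,0.004,0,0.073,0,0,0,-1,0.004,0,0.073,0,0,0,-1,0.004,0,0.073,0,0,0,-1,0.004,0,0.073,0,0,0,-1,0.004,0,0.073,0,0,0,-1,0.004,0,0.073,0,0,0,-1,0.004,0,0.073,0,0,0,-1,0.004,0,0.073,0,0,0,-1,0.004,0,0.073,0,0,0,-1,0.004,0,0.073,0,0,0,-1,0.004,0,0.073,0,0,0,-1,0.004,0,0.073,0,0,0]
}}

```text
t: 17.0
eef_pos: [441.3, 330.3, 9.6]
ee_rot: [-3.141, -0.0, 0.415]
ft_force: [-1.0, -0.2, 5.8]
gripper_width: 0.091
grasp_force: 41.3
```

Run:
```python
from h import *
delta([504.4,-99.6,100],4.6)
```

```text
t 17.0 pos [441.3 330.3   9.6] rpy [-3.1415e+00 -3.0000e-04  4.1510e-01]
shift cm [-11.56  41.89  -9.05]
closing line now -66.22 turn about tool z -70.82 q6 1.795
```

To row units: 41.9 cm / 100 = 0.419, -11.6 cm / 100 = -0.116, -70.8 degrees / 180 = -0.3933.

Call:
{"fn": "step_arm", "kwargs": {
  "motion": [-1,0,0,-0.02,0,0,0,-1,0,0,-0.06,0,0,0,-1,-0.003,0.01,-0.1,0,0,-0.0222,-1,-0.012,0.04,-0.12,0,0,-0.0611,-1,-0.023,0.08,-0.12,0,0,-0.1,-1,-0.034,0.12,-0.12,0,0,-0.1389,-1,-0.045,0.16,-0.12,0,0,-0.1778,-1,-0.056,0.2,-0.12,0,0,-0.2167,-1,-0.067,0.24,-0.12,0,0,-0.2556,-1,-0.078,0.28,-0.12,0,0,-0.2944,-1,-0.089,0.32,-0.12,0,0,-0.3333,-1,-0.1,0.36,-0.12,0,0,-0.3667,-1,-0.11,0.395,-0.1,0,0,-0.3933,-1,-0.116,0.419,-0.08,0,0,-0.3933,-1,-0.116,0.419,-0.07,0,0,-0.3933,-1,-0.116,0.419,-0.07,0,0,-0.3933,-1,-0.116,0.419,-0.07,0,0,-0.3933]
}}

```text
t: 18.7
eef_pos: [503.8, -99.2, 79.3]
ee_rot: [-3.141, -0.0, 1.651]
ft_force: [1.4, -0.3, -0.8]
gripper_width: 0.09
grasp_force: 40.6
```

Run:
```python
from h import *
o=get_obs()['eef_pos']; delta([504.4,-99.6,24.3],4.6); save('wrist','w7.png')
crop('w7.png',200,140,160,160,3.7,'c8.png',10)
print(proj('wrist',[o+[0,0,11],(504.4,-99.6,19),(504.4,-99.6,13)]))
```

```text
t 18.7 pos [503.8 -99.2  79.3] rpy [-3.1408e+00 -4.0000e-04  1.6511e+00]
shift cm [-0.05  0.07  5.5 ]
closing line now 4.6 turn about tool z -0.0 q6 -0.278
[[277.7 281.6]
 [278.7 225. ]
 [278.6 221.7]]
```

View pics/c8.png

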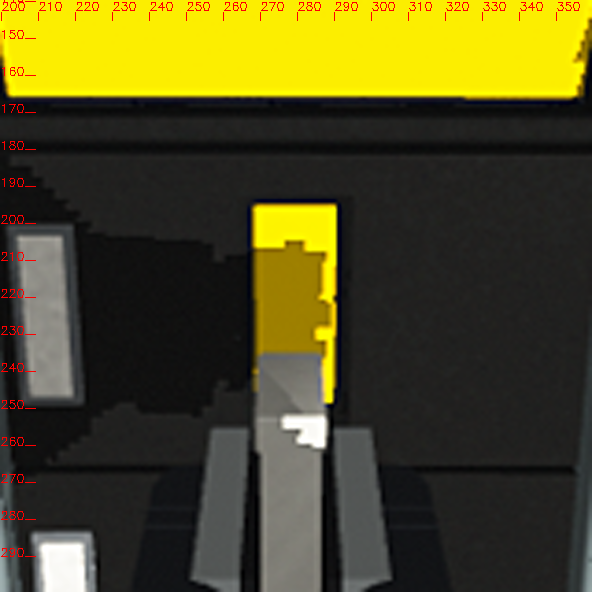

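Run:
```python
from h import *
o=get_obs()['eef_pos']; print(o)
for r,z in ((251.7,11),(234.9,-9)): print(ray('wrist',[(278.3,r)],o[2]+z))
print(ray('wrist',[(278,194.5)],13))
```

```text
[504.15004508 -99.09119609  79.72874132]
[[502.7 -83.3  90.7]]
[[502.8 -83.9  70.7]]
[[502.3 -79.7  13. ]]
```

To row units: 5.6 cm / 100 = 0.056, 5.5 cm / 100 = 0.055.

Call:
{"fn": "step_arm", "kwargs": {
  "motion": [-1,0.001,0,0.025,0,0,0,-1,0.001,0,0.04,0,0,0,-1,0.001,0,0.048,0,0,0,-1,0.001,0,0.052,0,0,0,-1,0.001,0,0.055,0,0,0,-1,0.001,0,0.056,0,0,0,-1,0.001,0,0.056,0,0,0,-1,0.001,0,0.056,0,0,0]
}}

```text
t: 19.55
eef_pos: [504.3, -99.1, 23.7]
ee_rot: [3.141, 0.0, 1.651]
ft_force: [0.4, 0.2, -0.9]
gripper_width: 0.092
grasp_force: 40.6
```

To row units: -13 cm / 100 = -0.13, -10 cm / 100 = -0.1.

Call:
{"fn": "step_arm", "kwargs": {
  "motion": [-0.4,0,0,0,0,0,0,-0.4,0,0,0,0,0,0,-0.4,0,0,0,0,0,0,-0.4,0,0,0,0,0,0,-0.4,0,0,0,0,0,0,-0.4,0,0,-0.01,0,0,0,-0.4,0,0,-0.03,0,0,0,-0.4,0,0,-0.06,0,0,0,0,0,0,-0.1,0,0,0,0,0,0,-0.13,0,0,0,0,0,0,-0.13,0,0,0,0,0,0,-0.13,0,0,0]
}}

```text
t: 20.75
eef_pos: [504.3, -99.1, 154.3]
ee_rot: [3.14, 0.001, 1.651]
ft_force: [-0.2, -0.3, 0.4]
gripper_width: 0.5
grasp_force: 0.0
```

Run:
```python
from h import *
import pickle
delta([578.2,135.8,80],102.06); save('wrist','w8.png'); pickle.dump(camera_params('wrist'),open('w8.pkl','wb'))
crop('w8.png',170,30,220,210,2.8,'c9.png',10)
print(proj('wrist',[(504.4,-99.6,33)]))
```

```text
t 20.75 pos [504.3 -99.1 154.3] rpy [3.1396e+00 6.0000e-04 1.6508e+00]
shift cm [22.83  9.22  7.44]
closing line now 4.58 turn about tool z 82.52 q6 -0.277
[[279.2 198.8]]
```

View pics/c9.png

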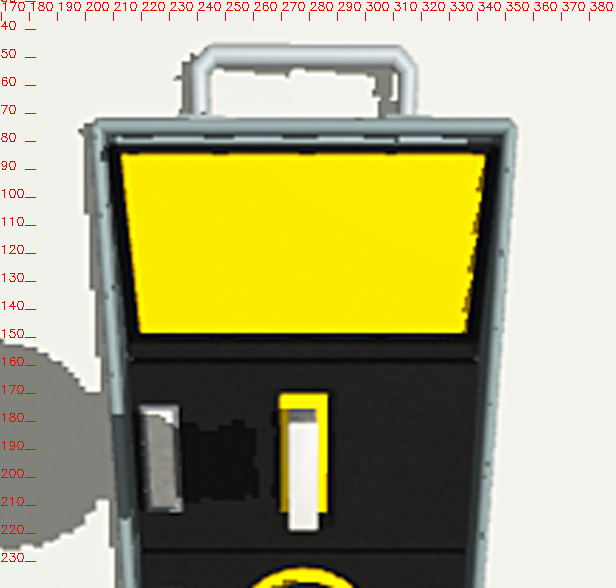

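Run:
```python
from h import *
import pickle; cp=pickle.load(open('w8.pkl','rb'))
n=ray('wrist',[(218.8,148.6),(336.3,148.6)],10.8,cp); f=ray('wrist',[(213,84.3),(343,84.3)],26.2,cp); print(n,f)
yv=np.array([-np.sin(.0803),np.cos(.0803),0]); xv=np.array([yv[1],-yv[0],0])
for p in (*n,*f): print('x',xv@(p-[504.4,-99.6,13]),'y',yv@(p-[504.4,-99.6,13]))
```

```text
[[448.  -64.4  10.8]
 [551.7 -56.   10.8]] [[445.1 -11.7  26.2]
 [547.   -3.5  26.2]]
x -53.39473822199266 y 39.61062900541815
x 50.6449032633173 y 39.66539768424412
x -52.05812989700694 y 92.37343293191147
x 50.171269005457184 y 92.37323078891446
```

To row units: 22.8 cm / 100 = 0.228, 9.2 cm / 100 = 0.092, 82.5 degrees / 180 = 0.4583.

Call:
{"fn": "step_arm", "kwargs": {
  "motion": [1,0.02,0.008,0,0,0,0.0444,1,0.05,0.02,0,0,0,0.0889,1,0.08,0.032,0,0,0,0.1333,1,0.11,0.044,0,0,0,0.1778,1,0.14,0.056,0,0,0,0.2222,1,0.17,0.068,0,0,0,0.2667,1,0.19,0.077,0.01,0,0,0.3111,1,0.21,0.085,0.02,0,0,0.3556,1,0.228,0.092,0.04,0,0,0.4,1,0.228,0.092,0.06,0,0,0.4444,1,0.228,0.092,0.075,0,0,0.4583,1,0.228,0.092,0.085,0,0,0.4583,1,0.228,0.092,0.085,0,0,0.4583,1,0.228,0.092,0.085,0,0,0.4583]
}}

```text
t: 22.2
eef_pos: [577.3, 135.4, 68.0]
ee_rot: [3.142, 0.001, 0.212]
ft_force: [0.9, 0.5, -1.0]
gripper_width: 0.996
grasp_force: 0.0
```

Run:
```python
from h import *
delta([578.2,135.8,2],102.06); save('wrist','w9.png')
import pickle; pickle.dump(camera_params('wrist'),open('w9.pkl','wb'))
a=cv2.imread('pics/w9.png').astype(int); h=cv2.cvtColor(a.astype(np.uint8),cv2.COLOR_BGR2HSV)
m=cv2.inRange(h,(0,0,0),(180,255,70)); m[:, :230]=0; m[:,330:]=0
n,l,s,c=cv2.connectedComponentsWithStats(m); print([(s[i].tolist(),c[i].round(1)) for i in range(1,n) if s[i,4]>80]); print(proj('wrist',[(578.2,135.8,5.5),(619.8,144.7,5.5),(536.5,126.9,5.5)]))
r=cv2.inRange(h,(0,150,50),(8,255,255)); print(np.argwhere(r)[:,::-1].mean(0),r.sum()/255)
```

```text
t 22.2 pos [577.3 135.4  68. ] rpy [3.1416e+00 9.0000e-04 2.1190e-01]
shift cm [ 0.11 -0.02  6.6 ]
closing line now -77.86 turn about tool z 0.08 q6 1.587
[([269, 178, 17, 101, 1328], array([277.3, 225.6])), ([230, 374, 100, 46, 4459], array([279.5, 397.2]))]
[[276.1 223.5]
 [276.1 162.5]
 [276.2 277.4]]
[276.19047619 169.35930736] 231.0
```

To row units: 6.6 cm / 100 = 0.066, 6.2 cm / 100 = 0.062.

Call:
{"fn": "step_arm", "kwargs": {
  "motion": [1,0.001,0,0.03,0,0,0,1,0.001,0,0.05,0,0,0,1,0.001,0,0.062,0,0,0,1,0.001,0,0.066,0,0,0,1,0.001,0,0.066,0,0,0,-1,0.001,0,0.066,0,0,0,-1,0.001,0,0.066,0,0,0,-1,0.001,0,0.066,0,0,0,-1,0.001,0,0.066,0,0,0,-1,0.001,0,0.066,0,0,0,-1,0.001,0,0.066,0,0,0,-1,0.001,0,0.066,0,0,0,-1,0.001,0,0.066,0,0,0,-1,0.001,0,0.066,0,0,0,-1,0.001,0,0.066,0,0,0,-1,0.001,0,0.066,0,0,0,-1,0.001,0,0.066,0,0,0]
}}

```text
t: 23.95
eef_pos: [578.6, 135.9, 2.6]
ee_rot: [-3.142, -0.0, 0.211]
ft_force: [-0.5, -0.7, 5.6]
gripper_width: 0.104
grasp_force: 39.3
```

Run:
```python
from h import *
yv=np.array([-np.sin(.0803),np.cos(.0803),0]); xv=np.array([yv[1],-yv[0],0])
slot=np.array([504.4,-99.6,0]); seat=slot+42.5*yv-.5*xv+[0,0,18]; print('seat',seat)
n=np.cos(np.radians(15))*np.array([0,0,1])-np.sin(np.radians(15))*yv   # bed normal
T=seat+20*yv+[0,0,5.4]; print('rod at release',T)
o=get_obs(); R=Ro.from_euler('xyz',o['ee_rot']); print(o['eef_pos'],o['ee_rot'])
drop=5.5-o['eef_pos'][2]  # axis above tip
up=seat+20*yv+[0,0,80]
delta(up,np.degrees(np.arctan2(yv[1],yv[0])))
# desired rotation: tool z=-n, tool y = closing along bed (perp xv), sign chosen near current y
s=np.sign(R.apply([0,1,0])@yv); z=-n; x=xv*np.sign(R.apply([1,0,0])@xv); y=np.cross(z,x); print('y.yv',y@yv,s)
Rd=Ro.from_matrix(np.array([x,y,z]).T); print('rotvec deg',np.degrees((R.inv()*Rd).as_rotvec()).round(2))
```

```text
seat [500.49252759 -57.27705517  18.        ]
rod at release [498.88825298 -37.34150143  23.4       ]
[578.57061271 135.88101279   2.59613403] [-3.14155801e+00 -2.72545326e-04  2.10847239e-01]
t 23.95 pos [578.6 135.9   2.6] rpy [-3.1416e+00 -3.0000e-04  2.1080e-01]
shift cm [-11.41  15.27  -9.54]
closing line now -77.92 turn about tool z 7.48 q6 1.588
y.yv -0.9659258262890684 -1.0
rotvec deg [14.98  0.96  7.44]
```

To row units: 15.3 cm / 100 = 0.153, -11.4 cm / 100 = -0.114, 15 degrees / 180 = 0.0833.

Call:
{"fn": "step_arm", "kwargs": {
  "motion": [-1,0,0,-0.02,0,0,0,-1,0,0,-0.05,0,0,0,-1,-0.01,0.01,-0.09,0.0056,0,0.0028,-1,-0.03,0.04,-0.11,0.0222,0.0017,0.0111,-1,-0.055,0.073,-0.11,0.0417,0.0028,0.0206,-1,-0.08,0.107,-0.11,0.0611,0.0039,0.0306,-1,-0.1,0.135,-0.11,0.0833,0.0056,0.0411,-1,-0.114,0.153,-0.1,0.0833,0.0056,0.0411,-1,-0.114,0.153,-0.09,0.0833,0.0056,0.0411,-1,-0.114,0.153,-0.08,0.0833,0.0056,0.0411,-1,-0.114,0.153,-0.08,0.0833,0.0056,0.0411,-1,-0.114,0.153,-0.08,0.0833,0.0056,0.0411]
}}

```text
t: 25.15
eef_pos: [499.1, -36.5, 82.0]
ee_rot: [-2.879, 0.0, 0.083]
ft_force: [-0.7, -0.2, -0.9]
gripper_width: 0.103
grasp_force: 39.4
```

```bash
cat > p.py <<'E'
from h import *
import sys
yv=np.array([-np.sin(.0803),np.cos(.0803),0]); xv=np.array([yv[1],-yv[0],0])
seat=np.array([504.4,-99.6,0])+42.5*yv-.5*xv+[0,0,18]; a=np.radians(15)
n=np.cos(a)*np.array([0,0,1])-np.sin(a)*yv; b=np.cos(a)*yv+np.sin(a)*np.array([0,0,1])
o=get_obs(); R=Ro.from_euler('xyz',o['ee_rot']); print(o['t'],o['eef_pos'],np.degrees(o['ee_rot']),'z.n',R.apply([0,0,1])@n,'x.xv',R.apply([1,0,0])@xv)
rod=o['eef_pos']-R.apply([0,0,1])*2.9; d=rod-seat; print('rod rel seat: x',d@xv,'along bed',d@b,'above bed',d@n)
for h in (2,25): print(h,'shift',(R.inv().apply(seat+20.7*b+n*h-R.inv().inv().apply([0,0,-2.9])*1-o['eef_pos'])/10).round(2))
E
python3 p.py; python3 -c "
from h import *
save('wrist','w10.png'); save('side','s10.png')
o=get_obs()['eef_pos']; print(proj('side',[o]),proj('wrist',[o]))
crop('w10.png',160,60,240,240,2.5,'c10.png',20)"
```

```text
25.15 [499.11876474 -36.52645883  82.00238259] [-1.64961947e+02  1.50648754e-02  4.73055948e+00] z.n -0.9999994263498266 x.xv 0.9999974029526183
rod rel seat: x 0.2975863651210018 along bed 36.64850318839306 above bed 59.33968854191641
2 shift [-0.03  1.6   5.73]
25 shift [-0.03  1.6   3.43]
[[274.9 194.5]] [[275.3 271.3]]
```

View pics/c10.png

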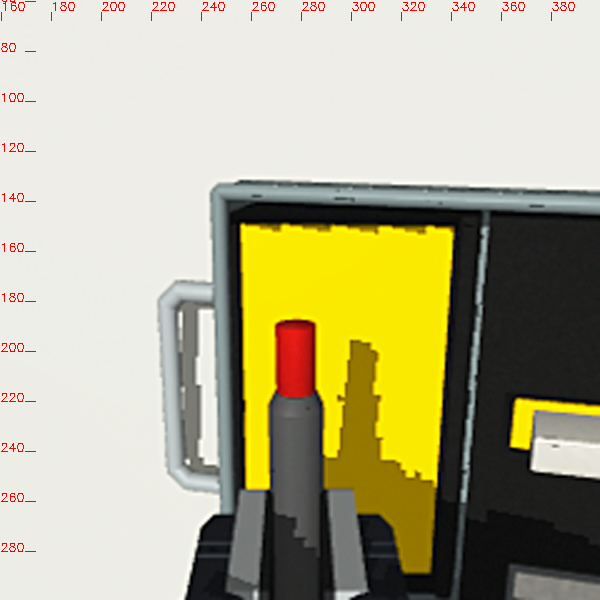

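```bash
cat >> p.py <<'E'
p=camera_params('wrist'); K=np.array(p['intrinsics']); Rc=cv2.Rodrigues(np.array(p['rvec'],float))[0]; c=-Rc.T@np.array(p['tvec'],float).ravel()
for u,v in ((257.6,219.5),(334.5,219.5),(256,150),(341,150)):
    d=Rc.T@np.linalg.inv(K)@[u,v,1]; q=c+d*((seat-5.5*n-c)@n)/(d@n)-seat; print('x',q@xv,'along bed',q@b)
E
python3 p.py
```

```text
25.25 [499.45429531 -36.74175344  82.49486129] [-1.64983154e+02 -4.47391118e-02  4.72977703e+00] z.n -0.9999999418132784 x.xv 0.9999971634830644
rod rel seat: x 0.6118300604233219 along bed 36.54374725578701 above bed 59.87789661206776
2 shift [-0.07  1.59  5.79]
25 shift [-0.07  1.59  3.49]
x 4.2821669473029695 along bed 49.2172034088008
x 4.435971991230853 along bed -3.588716479089184
x 51.86706897804061 along bed 49.38152491062225
x 52.02337770897876 along bed -4.875722715829232
```

To row units: 5.7 cm / 100 = 0.057, 5.5 cm / 100 = 0.055.

Call:
{"fn": "step_arm", "kwargs": {
  "motion": [-1,0,0.008,0.01,0,0,0,-1,0,0.016,0.025,0,0,0,-1,0,0.016,0.04,0,0,0,-1,0,0.016,0.05,0,0,0,-1,0,0.016,0.055,0,0,0,-1,0,0.016,0.057,0,0,0,-1,0,0.016,0.057,0,0,0,-1,0,0.016,0.057,0,0,0]
}}

```text
t: 26.05
eef_pos: [499.5, -38.4, 23.5]
ee_rot: [-2.88, -0.001, 0.081]
ft_force: [0.6, 0.3, -1.0]
gripper_width: 0.103
grasp_force: 39.4
```

```bash
python3 p.py | head -3
```

```text
26.05 [499.45909505 -38.41627421  23.50312762] [-1.64992178e+02 -6.83820915e-02  4.64192991e+00] z.n -0.9999995228907669 x.xv 0.9999990307716349
rod rel seat: x 0.4799864425461394 along bed 19.663397526531273 above bed 3.3283572785079913
2 shift [-0.05 -0.1   0.13]
```

To row units: -14 cm / 100 = -0.14, -12 cm / 100 = -0.12.

Call:
{"fn": "step_arm", "kwargs": {
  "motion": [-1,0,-0.001,0.0015,0,0,0,-1,0,-0.001,0.0015,0,0,0,-0.6,0,-0.001,0.0015,0,0,0,-0.6,0,-0.001,0.0015,0,0,0,-0.6,0,-0.001,0.0015,0,0,0,-0.6,0,-0.001,0.0015,0,0,0,-0.6,0,-0.001,-0.003,0,0,0,-0.6,0,-0.001,-0.009,0,0,0,-0.6,0,-0.001,-0.02,0,0,0,-0.6,0,-0.001,-0.04,0,0,0,-0.6,0,-0.001,-0.08,0,0,0,-0.6,0,-0.001,-0.12,0,0,0,0,0,-0.001,-0.14,0,0,0,0,0,-0.001,-0.14,0,0,0,0,0,-0.001,-0.14,0,0,0]
}}

```text
t: 27.55
eef_pos: [501.9, -73.8, 159.1]
ee_rot: [-2.88, -0.002, 0.081]
ft_force: [-0.1, 0.5, -0.5]
gripper_width: 0.501
grasp_force: 0.0
```

```bash
python3 -c "
from h import *
o=get_obs(); print(o['t'],o['eef_pos'])
save('wrist','w11.png'); print(proj('wrist',[(500.5,-57.3,18),(543,-53.9,18),(458,-60.7,18)]))
crop('w11.png',130,30,320,260,2.4,'c11.png',20)"
```

```text
27.55 [501.87720888 -73.78065275 159.14986144]
[[299.2 192.1]
 [300.3 145.4]
 [298.2 234.7]]
```

View pics/c11.png

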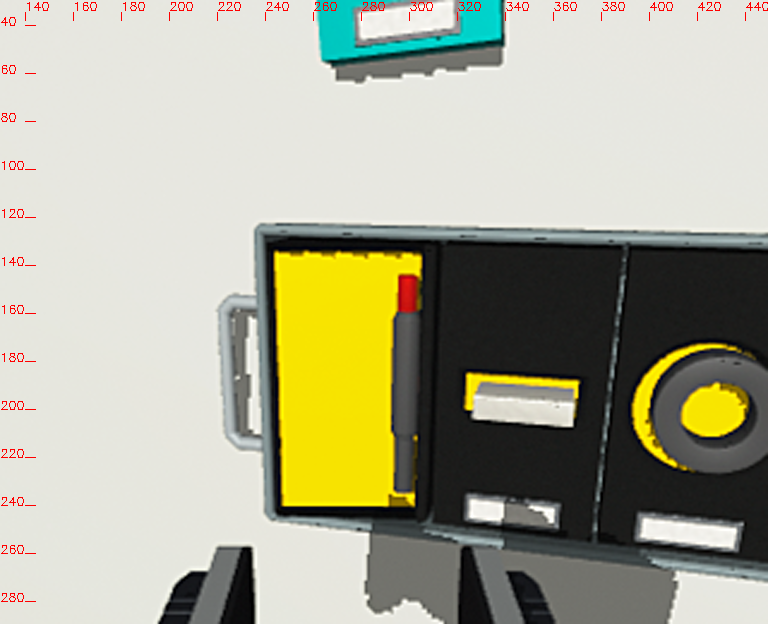

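```bash
python3 -c "
from cell import *
print(sign_off())"
```

```text
the job is handed in; nothing more can be done
None
```

I packed the kit in the order asked (large ring, small ring, gauge block, red-ended plug) and handed it in; pictures after each release showed every gauge seated and the two look-alikes were left alone, but I viewed 16 pictures, over the limit of 14.

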